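# Snap the lid of the spares box shut

### The arm

A 6-joint arm with a two-finger parallel gripper is mounted at the origin on a cart in front of the work surface, level with it; the furniture and walls round the work are solid. World frame = base frame: x ahead of the robot, y to its left, z up, the work surface at z = 0. Lengths are in m, angles in rad, forces in N, time in s.
With the tool pointing down it reaches from about 0.35 to 0.775 m from the base axis. Payload 7.3 kg.
Tool frame: the origin (TCP) lies midway between the tips of the shut fingers; the grasp point (between the pads) lies 19 mm behind it (robot.tcp_to_grasp is the distance from the TCP to the grasp point, in m); z points along the fingers, y is the line along which they close (so a half turn about z gives the same grasp; the last joint's range is limited). The gripper opens to 92 mm and grips with 3 to 60 N. Pads are 19 mm wide; open, the fingers measure 130 mm over their backs; the gripper's body (75 mm by 190 mm) begins 47 mm behind the grasp point.
Start: joints at [0.967, 0.342, 1.524, -0, 1.275, -0.146], TCP at [0.232, 0.471, 0.227] pointing down, gripper open.
Joint ranges: [-2.53, 2.53], [-0.77, 2.02], [0.04, 2.7], [-1, 4.14], [0.28, 2.66], [-3.11, 3.11]. Speed limits (rad/s): [2.57, 2.57, 3.14, 3.14, 3.14, 3.14].

### API

Orientations are given as [roll, pitch, yaw] about the fixed x, y, z axes, in that order (R = Rz(yaw) Ry(pitch) Rx(roll)).
In Python, from cell import readout, cams, ticket, robot gives the robot as it stands. The module is installed in compiled form; this text tells all that it offers.
- The arm moves only by the tool jog_arm, never from a script. Its argument "plan" is a list of rows, each a list of 5 numbers: the shift along the world's x, y, z each as a share of 0.08 m, from -1 to 1, then the turn about the world's z as a share of 90 degrees, from -1 to 1, then the opening, from -1 (shut) to 1 (fully open). A call has 1 to 12 rows; each row is the pose to reach, as a shift and turn from the pose commanded when the call began; what a row does not reach only later rows make up. A row lasts 1/10 s, in which the tool goes at most 50 mm and 8.59 degrees, less where a joint would pass 70% of its speed; a pose out of reach is approached as far as the arm can. A call with a number of a shift or a turn outside -1 to 1 is refused whole. A call with a gripper value outside its range is refused whole. The fingers move at their own pace and stop on an object; "squeeze" is the grip in N (left out, the last holds). Time passes only in rows, so rows that repeat a pose let the fingers close. It gives the time, the measured TCP pose, the force, the opening and the grip force at its end, in the units of the state.
- readout.observe(): the state, without advancing time (a new reading comes with each control period).
- cams.read_camera(name): name is "side" or "top" or "wrist"; returns the picture (384x512x3 uint8, blue, green, red); there is no depth.
- cams.calibration(name): a dict with "K" (3x3 intrinsics, pixels), "world_from_camera" (4x4, takes a point from camera to world coordinates). Camera axes: x right, y down, z forward; pixel columns grow to the right and rows downward; lengths in m; the calibration is good to about 2 mm. A picture is of the moment at which its call begins: read the wrist's pose just before it. calibration takes no time and is no camera call; for the wrist camera it gives the pose at the moment of the call.
- ticket.hand_in(): hands the job in; it is judged then, once.
The state is a dict: "time": time; "qpos": joint angles; "qvel": joint speeds; "joint_efforts": joint torques, N m; "tool_pos": TCP position; "tool_rot": TCP orientation; "contact_force": force on the tool from outside, world axes, zero at the start; "torque": the same for the moment, N m; "opening": finger opening in m; "grip_force": force on a finger pad.
Only numpy, scipy, OpenCV 4.12 (cv2) and the standard library are available. Lean on these libraries where they do the work, as an engineer would, in place of code of your own. Each camera call takes 0.05 s, during which the arm holds its last target. There are 200 camera calls.

### The job

The white lid has only been laid on the clear box of desk spares, and the locking wings along its four edges still stand up. With the fingertips, press down round the rim, wing by wing, until all four have clicked shut and lie flush. Only press, firmly but without crushing: do not pick up, tip or shove the box, and leave everything else on the desk where it is.

Things in the scene. Friction and masses are not known exactly. Their poses are not given: they have to be found in the camera images.
- spares_box: clear box with white lid, 140 x 190 mm over the lid, loose on the desk, 1.0 to 1.7 kg. Origin: centre of its underside; x across the short side (away from the robot), y along the long side (to the left), z up. Middle and corners of the lid are seated, their top 66 mm above the desk; one wing is let into each of the four edges.
- wing_near (a joint): lid's locking wing on the long edge nearest the robot (-x side of the box): a plate 113 mm along the edge, 36 mm from its crease to the outer edge, 3.6 mm thick. 0 = clicked shut, flush with the lid; 0.28 rad = standing up, outer edge 10 mm high (as at the start). Springs back if let go early; pressed on the pad it gives way at about 11 N, snaps to 0 and stays.
- near_pad (a point): middle of the top of the ribbed press pad (14 x 50 mm, 2 mm proud) on the wing_near, 26 mm out from the crease and 10 mm in from the outer edge; it moves with the wing. Shut, it lies 60 mm along -x from the box centre and 67 mm above the desk; standing up, about 7 mm higher.
- wing_right (a joint): lid's locking wing on the short right edge (-y side): a plate 65 mm along the edge, 36 mm from its crease to the outer edge, 3.6 mm thick. 0 = clicked shut, flush with the lid; 0.28 rad = standing up, outer edge 10 mm high (as at the start). Springs back if let go early; pressed on the pad it gives way at about 11 N, snaps to 0 and stays.
- right_pad (a point): middle of the top of the ribbed press pad (14 x 50 mm, 2 mm proud) on the wing_right, 26 mm out from the crease and 10 mm in from the outer edge; it moves with the wing. Shut, it lies 85 mm along -y from the box centre and 67 mm above the desk; standing up, about 7 mm higher.
- wing_far (a joint): lid's locking wing on the long edge away from the robot (+x side): a plate 113 mm along the edge, 36 mm from its crease to the outer edge, 3.6 mm thick. 0 = clicked shut, flush with the lid; 0.28 rad = standing up, outer edge 10 mm high (as at the start). Springs back if let go early; pressed on the pad it gives way at about 11 N, snaps to 0 and stays.
- far_pad (a point): middle of the top of the ribbed press pad (14 x 50 mm, 2 mm proud) on the wing_far, 26 mm out from the crease and 10 mm in from the outer edge; it moves with the wing. Shut, it lies 60 mm along +x from the box centre and 67 mm above the desk; standing up, about 7 mm higher.
- wing_left (a joint): lid's locking wing on the short left edge (+y side): a plate 65 mm along the edge, 36 mm from its crease to the outer edge, 3.6 mm thick. 0 = clicked shut, flush with the lid; 0.28 rad = standing up, outer edge 10 mm high (as at the start). Springs back if let go early; pressed on the pad it gives way at about 11 N, snaps to 0 and stays.
- left_pad (a point): middle of the top of the ribbed press pad (14 x 50 mm, 2 mm proud) on the wing_left, 26 mm out from the crease and 10 mm in from the outer edge; it moves with the wing. Shut, it lies 85 mm along +y from the box centre and 67 mm above the desk; standing up, about 7 mm higher.
- pen: slim ball pen, 114 mm, lying loose in front of the box; leave it
- eraser: eraser 23 x 58 x 13 mm, lying loose in front of the box; leave it
- marker: yellow marker, 141 mm, lying loose to the right of the box; leave it
- clip: black binder clip, 54 mm high with its wire handles, standing loose to the right of the box; leave it
- notebook: black notebook 148 x 110 x 16 mm, loose, further right; leave it
- tape: roll of packing tape, 104 mm across, 25 mm high, loose, behind the box; leave it

How it is judged:
By the outcome, as a careful person would: the job done as asked, in the order asked, and still so for the second after the job is handed in, with the robot touching nothing.
It also fails if it takes over 38 s, if anything falls off the work surface, if the arm or the gripper's body presses on something with over 40 N, if the wrist force passes 120 N, or if a joint passes its speed limit or range.

## Working session

There is one attempt and no reset: what is moved stays moved. The work goes in short steps, Python scripts to look and compute and a tool call to move; the robot and the scene stay as the last step left them, time stands still between calls to the robot, and variables do not carry over. Pictures are saved under pics/ and viewed, at most 10 in all, crops included, and the job is handed in when it is done.

Besides the shell and the picture viewer there is one more tool, called as name([rows], argument=value, ...), one row to a line, values as JSON. jog_arm: Moves the arm, as the interface text tells. Shift numbers are shares of 0.08 m and turn numbers shares of 90 degrees, none past 1 either way. Its arguments: {"type":"object","properties":{"plan":{"type":"array"},"squeeze":{"type":"number"}},"required":["plan"]}

```bash
mkdir -p pics; python3 - <<'E'
from cell import readout,cams
import cv2
for n in("top","side"):
    cv2.imwrite(f"pics/{n}0.png",cams.read_camera(n)); c=cams.calibration(n); print(n,c["K"].round(1).tolist(),c["world_from_camera"].round(3).tolist())
print(readout.observe())
E
```

```text
top [[487.8, 0.0, 253.1], [0.0, 487.8, 188.7], [0.0, 0.0, 1.0]] [[0.004, -0.999, 0.047, 0.506], [-1.0, -0.005, -0.021, -0.24], [0.021, -0.046, -0.999, 1.131], [0.0, 0.0, 0.0, 1.0]]
side [[357.3, 0.0, 255.9], [0.0, 357.3, 192.0], [0.0, 0.0, 1.0]] [[0.998, -0.02, 0.063, 0.475], [-0.064, -0.487, 0.871, -1.065], [0.013, -0.873, -0.488, 0.532], [0.0, 0.0, 0.0, 1.0]]
{'time': 0.1, 'qpos': array([ 9.67014975e-01,  3.42625297e-01,  1.52491788e+00,  1.29849161e-05,
        1.27537014e+00, -1.46007581e-01]), 'qvel': array([-6.88975137e-04,  7.50220938e-04, -2.56563488e-03,  1.35427600e-03,
       -1.79114010e-03, -1.26245534e-06]), 'joint_efforts': array([ 2.42436530e-03, -4.32002056e+01, -2.44695908e+01,  7.20434426e-02,
        5.24982519e-02, -2.46977896e-05]), 'tool_pos': array([0.23180299, 0.47066233, 0.22613011]), 'tool_rot': array([-3.14028784e+00, -2.04428373e-04,  2.68381496e+00]), 'contact_force': array([ 0.4344208 , -0.11065454, -0.16799777]), 'torque': array([ 0.04082289, -0.06973593,  0.04193286]), 'grip_force': 0.0, 'opening': 0.09195064843640953}
```

View pics/top0.png

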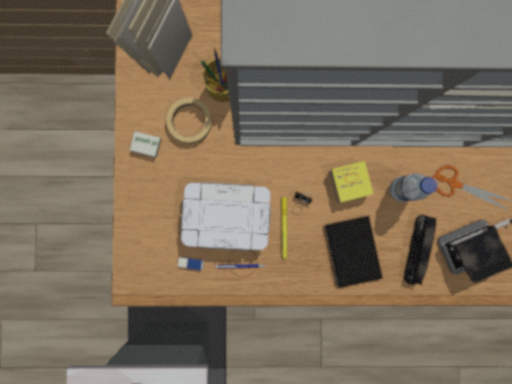

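View pics/side0.png

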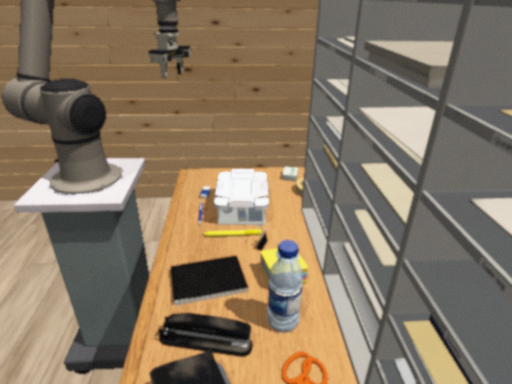

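The top view shows the lid at columns 182–270 and rows 183–250, with the pen and eraser just below it, the marker at column 284 and the clip at (302,199). The side view shows the wings standing up and the tall shelf behind and to the right of the box. Next I measure the lid.

```bash
cat >h.py <<'E'
import numpy as np,cv2
from cell import readout,cams
def ray(n,uv,z):
    c=cams.calibration(n);T=c["world_from_camera"];d=T[:3,:3]@np.linalg.solve(c["K"],[uv[0],uv[1],1]);o=T[:3,3]
    return o+d*(z-o[2])/d[2]
def pix(n,p):
    c=cams.calibration(n);T=np.linalg.inv(c["world_from_camera"]);q=c["K"]@(T@np.r_[p,1])[:3];return q[:2]/q[2]
E
python3 - <<'E'
from h import *
im=cv2.imread("pics/top0.png");crop=im[170:285,165:325]
hsv=cv2.cvtColor(im,cv2.COLOR_BGR2HSV)
m=((hsv[...,1]<50)&(hsv[...,2]>150)).astype('uint8');m2=np.zeros_like(m);m2[175:256,175:277]=m[175:256,175:277]
m2=cv2.morphologyEx(m2,cv2.MORPH_OPEN,np.ones((3,3)))
c=max(cv2.findContours(m2,0,1)[0],key=cv2.contourArea);r=cv2.minAreaRect(c);print(r)
for z in(.066,.074):
    P=np.array([ray("top",p,z) for p in cv2.boxPoints(r)]);print(z,P.mean(0).round(4),P.round(3).tolist())
for n,p in dict(pen=(238,266),eraser=(190,264),marker=(284,228),clip=(302,199),tape=(188,121),shelf=(240,147),shelf2=(229,70)).items():print(n,ray("top",p,.01).round(3),ray("top",p,.4).round(3))
cv2.imwrite("pics/c0.png",cv2.resize(crop,None,fx=5,fy=5,interpolation=2))
E
```

```text
((226.03692626953125, 215.3353729248047), (86.97698974609375, 64.01240539550781), 3.1798300743103027)
0.066 [ 0.4978 -0.2036  0.066 ] [[0.433, -0.106, 0.066], [0.572, -0.112, 0.066], [0.563, -0.302, 0.066], [0.423, -0.294, 0.066]]
0.074 [ 0.4978 -0.2039  0.074 ] [[0.434, -0.107, 0.074], [0.572, -0.113, 0.074], [0.562, -0.301, 0.074], [0.424, -0.294, 0.074]]
pen [ 0.382 -0.23   0.01 ] [ 0.425 -0.233  0.4  ]
eraser [ 0.386 -0.12   0.01 ] [ 0.428 -0.162  0.4  ]
marker [ 0.469 -0.335  0.01 ] [ 0.482 -0.302  0.4  ]
clip [ 0.535 -0.376  0.01 ] [ 0.525 -0.329  0.4  ]
tape [ 0.714 -0.112  0.01 ] [ 0.642 -0.157  0.4  ]
shelf [ 0.655 -0.233  0.01 ] [ 0.603 -0.235  0.4  ]
shelf2 [ 0.835 -0.206  0.01 ] [ 0.72  -0.218  0.4  ]
```

View pics/c0.png

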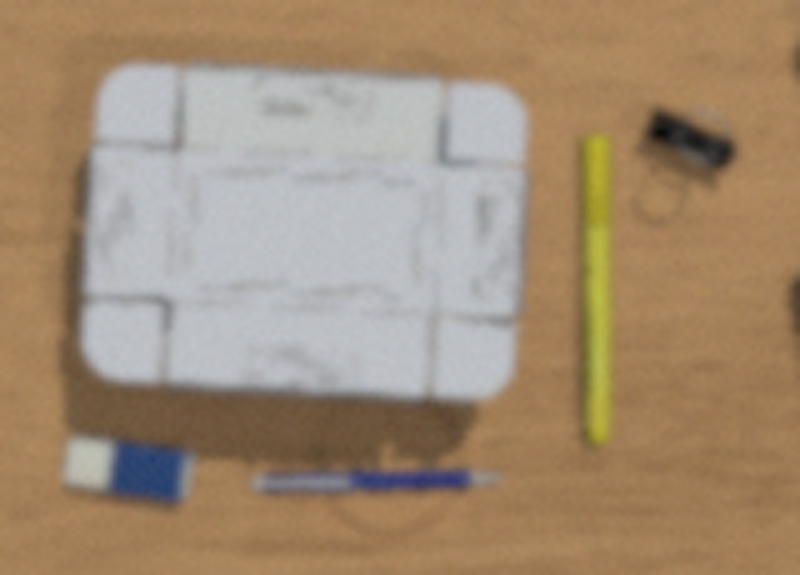

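The box centre is near (0.498, -0.2035) with yaw about -0.05. The crop confirms four wings, with the right one at crop (480,240). I'll shut the fingers, approach the left pad first and go round the rim from there.

jog_arm([
  [1, -1, 0, 0.26, -1],
  [1, -1, 0, 0.26, -1],
  [1, -1, 0, 0.26, -1],
])

```text
time: 0.4
tool_pos: [0.3133, 0.3891, 0.2263]
tool_rot: [-3.14, -0.0, 3.097]
contact_force: [-0.6, -0.1, 1.1]
opening: 0.0721
grip_force: 0.0
```

jog_arm([
  [1, -1, 0, 0, -1],
  [1, -1, 0, 0, -1],
  [1, -1, 0, 0, -1],
])

```text
time: 0.7
tool_pos: [0.3946, 0.3079, 0.2264]
tool_rot: [-3.14, 0.0, 3.088]
contact_force: [-0.3, 0.5, -0.6]
opening: 0.0486
grip_force: 0.0
```

jog_arm([
  [1, -1, 0, 0, -1],
  [1, -1, 0, 0, -1],
  [1, -1, 0, 0, -1],
])

```text
time: 1.0
tool_pos: [0.4744, 0.2283, 0.2263]
tool_rot: [-3.141, 0.0, 3.089]
contact_force: [-0.1, 0.4, -0.5]
opening: 0.0244
grip_force: 0.0
```

jog_arm([
  [0, -1, 0, 0, -1],
  [0, -1, 0, 0, -1],
])

```text
time: 1.2
tool_pos: [0.4714, 0.1497, 0.2261]
tool_rot: [-3.141, -0.002, 3.092]
contact_force: [-0.1, -1.4, -0.1]
opening: 0.0085
grip_force: 0.0
```

jog_arm([
  [0, -1, 0, 0, -1],
  [0, -1, 0, 0, -1],
])

```text
time: 1.4
tool_pos: [0.4713, 0.0695, 0.2265]
tool_rot: [-3.141, -0.001, 3.092]
contact_force: [-0.7, 0.3, -0.3]
opening: 0.0001
grip_force: 0.0
```

jog_arm([
  [0, -1, 0, 0, -1],
  [0, -1, 0, 0, -1],
  [0, -1, 0, 0, -1],
])

```text
time: 1.7
tool_pos: [0.4718, -0.0112, 0.2265]
tool_rot: [-3.141, -0.001, 3.088]
contact_force: [-0.4, 0.2, 0.8]
opening: 0.0004
grip_force: 0.0
```

jog_arm([
  [0.38, -1, -0.5, 0, -1],
  [0.38, -1, -0.5, 0, -1],
  [0.38, -1, -0.5, 0, -1],
])

```text
time: 2.0
tool_pos: [0.5026, -0.0907, 0.184]
tool_rot: [3.141, -0.004, 3.09]
contact_force: [-0.7, 0.4, -0.9]
opening: 0.0005
grip_force: 0.0
```

jog_arm([
  [0, -0.35, -0.5, 0, -1],
  [0, -0.35, -1, 0, -1],
  [0, -0.35, -1, 0, -1],
  [0, -0.35, -1, 0, -1],
])

```text
time: 2.4
tool_pos: [0.5025, -0.1155, 0.1073]
tool_rot: [3.141, -0.001, 3.093]
contact_force: [-0.2, 0.2, 0.3]
opening: 0.0005
grip_force: 0.0
```

```bash
python3 - <<'E'
from h import *
cv2.imwrite("pics/w1.png",cams.read_camera("wrist"))
for n,p in dict(near=(.438,-.2005,.074),left=(.5023,-.1186,.074),right=(.4938,-.2884,.074),far=(.558,-.2065,.074)).items():print(n,pix("wrist",p).round())
print(readout.observe()["tool_pos"])
E
```

```text
near [117. 126.]
left [252. 216.]
right [  5. 215.]
far [138. 291.]
[ 0.50339411 -0.11592324  0.10838719]
```

View pics/w1.png

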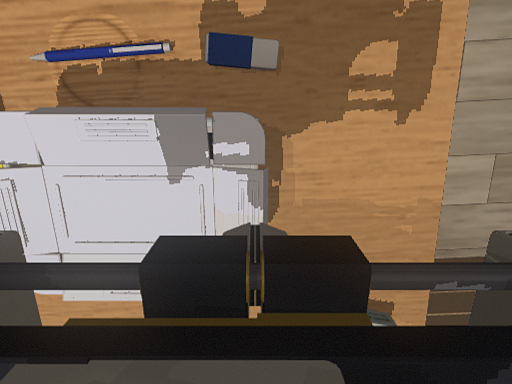

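The wrist view shows the left pad's ribs near (250,205), against a predicted (252,216), and the near pad at (117,130), so the estimate holds. Now I press the left pad gently.

jog_arm([
  [0, -0.04, -0.36, 0, -1],
  [0, -0.04, -0.4, 0, -1],
  [0, -0.04, -0.43, 0, -1],
  [0, -0.04, -0.46, 0, -1],
  [0, -0.04, -0.46, 0, -1],
])

```text
time: 2.95
tool_pos: [0.5034, -0.1197, 0.0721]
tool_rot: [3.141, 0.003, 3.092]
contact_force: [-1.5, 3.0, 8.3]
opening: 0.0006
grip_force: 3.3
```

jog_arm([
  [0, 0, -0.02, 0, -1],
  [0, 0, -0.04, 0, -1],
  [0, 0, -0.06, 0, -1],
  [0, 0, -0.06, 0, -1],
])

```text
time: 3.35
tool_pos: [0.5035, -0.1203, 0.0669]
tool_rot: [-3.141, 0.003, 3.092]
contact_force: [-0.9, 3.1, 8.5]
opening: 0.0005
grip_force: 4.5
```

jog_arm([
  [0, 0, -0.015, 0, -1],
  [0, 0, -0.03, 0, -1],
  [0, 0, -0.03, 0, -1],
])

```text
time: 3.65
tool_pos: [0.5036, -0.1202, 0.0661]
tool_rot: [-3.141, 0.004, 3.092]
contact_force: [-5.7, 4.3, 24.9]
opening: 0.0005
grip_force: 12.3
```

Left is at its stop (stiff at 25 N, z 66 mm). Lifting and moving to the near pad.

jog_arm([
  [0, 0, 0.45, 0, -1],
  [0, 0, 0.45, 0, -1],
  [-0.82, -1, 0.45, 0, -1],
  [-0.82, -1, 0.45, 0, -1],
  [-0.82, -1, 0.45, 0, -1],
  [-0.82, -1, 0.45, 0, -1],
])

```text
time: 4.25
tool_pos: [0.4364, -0.2012, 0.099]
tool_rot: [-3.142, 0.001, 3.089]
contact_force: [0.5, -0.9, -0.6]
opening: 0.0005
grip_force: 0.0
```

```bash
python3 - <<'E'
from h import *
im=cams.read_camera("top");cv2.imwrite("pics/t2.png",cv2.resize(im[160:280,160:320],None,fx=5,fy=5,interpolation=2))
o=readout.observe();print(o["tool_pos"],o["contact_force"])
E
```

```text
[ 0.4370139  -0.20044793  0.09890931] [ 0.19552643 -0.07770229  0.57103055]
```

View pics/t2.png

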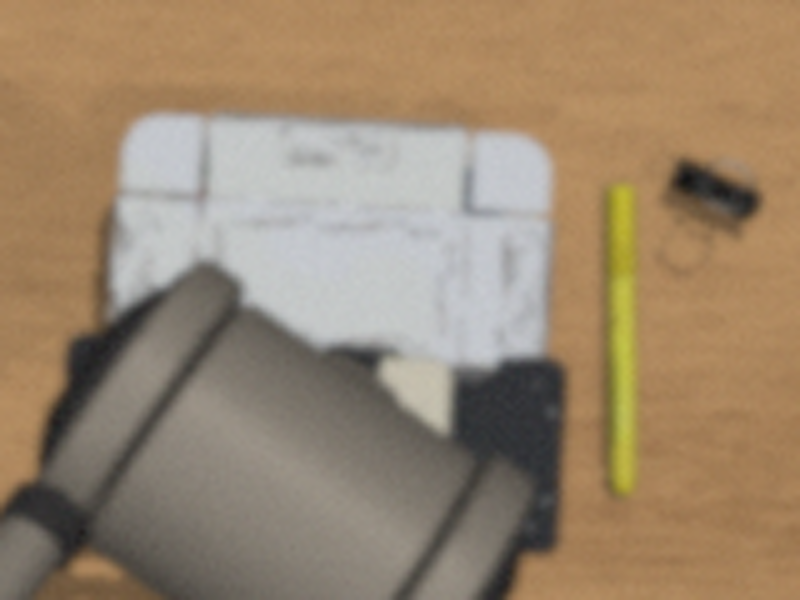

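The box hasn't moved (crop origin is shifted by 25,50 px). Now I press the near pad.

jog_arm([
  [0, 0, -0.28, 0, -1],
  [0, 0, -0.32, 0, -1],
  [0, 0, -0.36, 0, -1],
  [0, 0, -0.39, 0, -1],
  [0, 0, -0.42, 0, -1],
  [0, 0, -0.435, 0, -1],
  [0, 0, -0.435, 0, -1],
])

```text
time: 5.0
tool_pos: [0.4374, -0.1994, 0.066]
tool_rot: [3.142, 0.001, 3.093]
contact_force: [-6.1, 5.5, 23.1]
opening: 0.0004
grip_force: 11.5
```

jog_arm([
  [0, 0, 0.435, 0, -1],
  [0, 0, 0.435, 0, -1],
  [0.71, -1, 0.435, 0, -1],
  [0.71, -1, 0.435, 0, -1],
  [0.71, -1, 0.435, 0, -1],
  [0.71, -1, 0.435, 0, -1],
])

```text
time: 5.6
tool_pos: [0.4936, -0.28, 0.0977]
tool_rot: [3.14, -0.001, 3.092]
contact_force: [-0.4, 0.9, -0.4]
opening: 0.0002
grip_force: 0.0
```

jog_arm([
  [0, -0.11, -0.1, 0, -1],
  [0, -0.11, -0.28, 0, -1],
  [0, -0.11, -0.32, 0, -1],
  [0, -0.11, -0.36, 0, -1],
  [0, -0.11, -0.39, 0, -1],
  [0, -0.11, -0.42, 0, -1],
  [0, -0.11, -0.435, 0, -1],
  [0, -0.11, -0.435, 0, -1],
])

```text
time: 6.4
tool_pos: [0.4934, -0.2887, 0.0662]
tool_rot: [-3.141, 0.0, 3.093]
contact_force: [-5.6, 2.0, 19.2]
opening: -0.0001
grip_force: 9.4
```

jog_arm([
  [0, 0, 0.435, 0, -1],
  [0, 0, 0.435, 0, -1],
  [0.81, 1, 0.435, 0, -1],
  [0.81, 1, 0.435, 0, -1],
  [0.81, 1, 0.435, 0, -1],
  [0.81, 1, 0.435, 0, -1],
])

```text
time: 7.0
tool_pos: [0.5585, -0.2073, 0.098]
tool_rot: [3.141, -0.001, 3.095]
contact_force: [0.0, -0.1, -0.1]
opening: 0.0005
grip_force: 0.0
```

jog_arm([
  [0, 0.02, -0.1, 0, -1],
  [0, 0.02, -0.28, 0, -1],
  [0, 0.02, -0.32, 0, -1],
  [0, 0.02, -0.36, 0, -1],
  [0, 0.02, -0.39, 0, -1],
  [0, 0.02, -0.42, 0, -1],
  [0, 0.02, -0.435, 0, -1],
  [0, 0.02, -0.435, 0, -1],
])

```text
time: 7.8
tool_pos: [0.558, -0.2084, 0.0662]
tool_rot: [-3.141, 0.001, 3.091]
contact_force: [-5.1, 0.1, 18.3]
opening: 0.0001
grip_force: 9.3
```

Lift, back off and check.

jog_arm([
  [0, 0, 1, 0, -1],
  [0, 0, 1, 0, -1],
  [-1, 0, 1, 0, -1],
  [-1, 0, 1, 0, -1],
  [-1, 0, 1, 0, -1],
])

```text
time: 8.3
tool_pos: [0.4744, -0.2072, 0.1437]
tool_rot: [3.14, -0.004, 3.09]
contact_force: [0.5, 0.0, 0.0]
opening: 0.0005
grip_force: 0.0
```

jog_arm([
  [-1, 0.5, 1, 0, -1],
  [-1, 0.5, 1, 0, -1],
  [-1, 0.5, 1, 0, -1],
  [-1, 0.5, 1, 0, -1],
])

```text
time: 8.7
tool_pos: [0.3984, -0.1676, 0.2258]
tool_rot: [-3.14, 0.003, 3.092]
contact_force: [0.8, -0.1, 0.3]
opening: 0.0005
grip_force: 0.0
```

jog_arm([
  [0, 1, 0, 0, -1],
  [0, 1, 0, 0, -1],
  [0, 1, 0, 0, -1],
])

```text
time: 9.0
tool_pos: [0.3987, -0.0852, 0.223]
tool_rot: [3.14, -0.001, 3.095]
contact_force: [-0.8, 0.0, -0.2]
opening: 0.0007
grip_force: 0.0
```

```bash
python3 - <<'E'
from h import *
r=lambda im:cv2.resize(im,None,fx=5,fy=5,interpolation=2)
t=cams.read_camera("top");s=cams.read_camera("side")
s0=cv2.imread("pics/side0.png")
cv2.imwrite("pics/s3.png",np.hstack([r(s0[155:240,195:275]),r(s[155:240,195:275])]))
cv2.imwrite("pics/t3.png",r(t[170:285,165:325]))
o=readout.observe();print(o["time"],o["tool_pos"],o["contact_force"])
E
```

```text
9.1 [ 0.3991419  -0.08751716  0.22320741] [-0.68363867  0.11571776 -0.10808779]
```

View pics/s3.png

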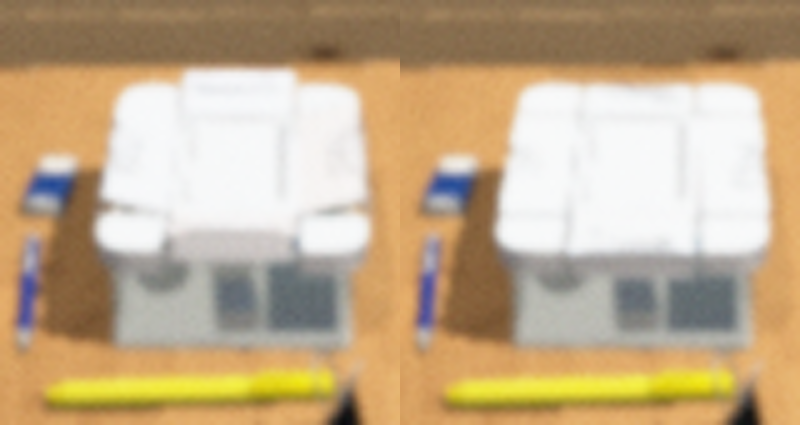

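View pics/t3.png

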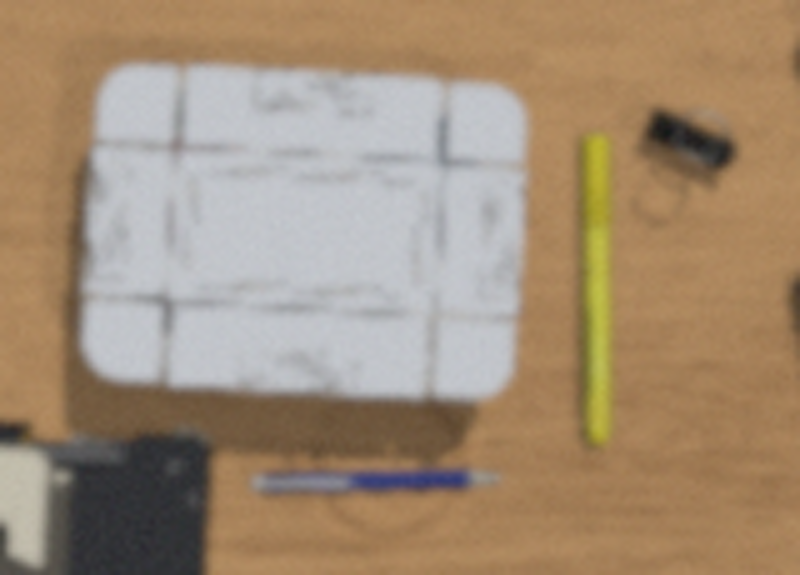

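The side view (right half, after pressing) shows all four wings flush. The top view shows the box, pen, marker and clip at the same pixels as before.

```bash
python3 -c "
from cell import ticket
print(ticket.hand_in())"
```

```text
the job is handed in; nothing more can be done
None
```

All four wings are pressed shut and look flush in the final pictures; the box and the loose items in view did not move, and the job was handed in at about 9 s with the arm clear.

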